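Swing out the folding peg and hang the tape roll on it

TASK

Swing the folded brass peg on the wooden board all the way out by pushing from behind it, and press it firmly home against its stop screw: about 10 N near its end for a second, with never more than 20 N on it. Then lift the roll of masking tape out of its rest and hang it gently on the peg, behind the upturned end, with the peg still out. Leave the pliers, the bottle and the tin where they are.

Things in the scene. Friction and masses are not known exactly. Their poses are not given: they have to be found in the camera images.
- peg_hinge (a point): hinge axis (vertical) of the folding peg, at the height of the rod's middle, 140 mm over the bench. Axes of the fixed plywood board: -x straight out of its face, z up; the peg lies folded along +y. Face 16 mm behind the axis (+x), board 16 mm thick, from -80 to +55 mm in y, top 182 mm over the bench; foot plate 12 mm thick, 75 mm forward of the axis.
- peg_end (a point): end of the level brass rod, 9 mm thick, on its middle line where it turns up, 130 mm from the hinge axis. The upturned end rises to 21 mm above this point. y points along the rod away from the hinge, z up. Folded, the outer 75 mm stand past the board's edge: a finger can be put behind it there from above. Hinge friction is about 1 N at the end; it stays where it is left.
- peg_arm (a joint): angle of the peg, rad: 0 = folded along the board, growing anticlockwise seen from above as it swings out; 1.57 = straight out. A steel stop screw in the bracket's cheek, touching the rod 33 mm from the hinge, ends the swing between 1.37 and 1.74; its setting differs every time and is not measured. The stop is stiff: force tells when the peg is home.
- roll_center (a point): centre of the roll of masking tape (cream, cardboard core): 110 mm outside, 72 mm bore (ring 19 mm thick), 25 mm wide, about 0.12 kg. y is the roll's axis, level. It stands loose on edge in the slot of a dark wooden rest with rails 35 mm high, centre 69 mm over the bench. Pinch it from above across its 25 mm width, by the top of the ring only: fingertips below the bore's top would meet the peg.
- roll_rest: fixed dark wooden rest of the roll, 100 x 62 x 35 mm, origin under its centre; its slot runs along x.
- pliers_flat: loose flat-jaw pliers with black handles lying on the bench, 149 x 49 x 12 mm, bystander
- polish_bottle: loose small glass bottle with a wooden cap, 31 mm wide, 79 mm high, standing, origin under its centre, bystander
- round_tin: loose round brass-coloured tin, 60 mm wide, 27 mm high, origin under its centre, bystander

How it is judged:
By the outcome, as a careful person would: the job done as asked, in the order asked, and still so for the second after the job is handed in, with the robot touching nothing.
It also fails if it takes over 70 s, if anything falls off the work surface, if the arm or the gripper's body presses on something with over 40 N, if the wrist force passes 120 N, or if a joint passes its speed limit or range.

ROBOT

A 6-joint arm with a two-finger parallel gripper is mounted at the origin on a cart in front of the work surface, level with it; the furniture and walls round the work are solid. World frame = base frame: x ahead of the robot, y to its left, z up, the work surface at z = 0. Lengths are in m, angles in rad, forces in N, time in s.
With the tool pointing down it reaches from about 0.375 to 0.9 m from the base axis. Payload 3.1 kg.
Tool frame: the origin (TCP) lies at the centre of the arm's flange, where the gripper is bolted on; the fingertips stand 173 mm ahead of it and the grasp point (between the pads) lies 155 mm ahead of it; z points along the fingers, y is the line along which they close (so a half turn about z gives the same grasp; the last joint's range is limited). The gripper opens to 85 mm and grips with 20 to 120 N. Pads are 22 mm wide; open, the fingers measure 114 mm over their backs; the gripper's body (76 mm by 85 mm) begins 54 mm behind the grasp point. The pads swing forward as they close: fully open they stand 13 mm farther back than shut.
Start: joints at [0.972, 0.527, 1.433, -0, 1.181, -0.178], TCP at [0.255, 0.57, 0.405] pointing down, gripper open.
Joint ranges: [-3.08, 3.08], [-0.75, 2.2], [0.22, 2.44], [-1.43, 4.57], [0, 2.65], [-2.85, 2.85]. Speed limits (rad/s): [2.79, 2.79, 3.14, 3.14, 3.14, 3.14].

INTERFACE

Orientations are given as a unit quaternion [x, y, z, w].
In Python, from station import * gives the robot as it stands.
- The arm moves only by the shell command python3 -m jog 'ROWS' [OPENING] [FORCE]. ROWS is a JSON object of lists of equal length, an entry for each row: "linear": the shift along the world's x, y, z in mm, a list of three; "turn": the turn about the world's z in units of 5 degrees (1.0 is 5 degrees). A call has 1 to 12 rows; each row shifts and turns the commanded pose from where the row before left it; what a row does not reach is not made up. A row lasts 1/8 s, in which the tool goes at most 62.5 mm and 10.7 degrees, less where a joint would pass 70% of its speed; a pose out of reach is approached as far as the arm can. A call is refused whole if a number of a shift passes 62.5 or a number of a turn 1, either way. A call with a gripper value outside its range is refused whole. OPENING is the opening, from 0 (shut) to 1 (fully open), set as the call begins (- or left out, the last holds). The fingers move at their own pace and stop on an object; FORCE is the grip in N (left out, the last holds). Time passes only in rows, so rows that do not move let the fingers close. It gives the time, the measured TCP pose, the force, the opening and the grip force at its end, in the units of the state.
- sense(): the state, without advancing time (a new reading comes with each control period).
- snapshot(name): name is "scene" or "top" or "wrist"; returns the picture (420x560x3 uint8, red, green, blue); there is no depth.
- get_calibration(name): a dict with "fx", "fy", "cx", "cy" (pixels), "world_to_cam" (4x4, takes a point from world to camera coordinates). Camera axes: x right, y down, z forward; pixel columns grow to the right and rows downward; lengths in m; the calibration is good to about 2 mm. The wrist camera is an equidistant fisheye: a pixel r from the principal point sees the ray r / f radians off the axis. A picture is of the moment at which its call begins: read the wrist's pose just before it. get_calibration takes no time and is no camera call; for the wrist camera it gives the pose at the moment of the call.
- sign_off(): hands the job in; it is judged then, once.
The state is a dict: "t": time; "q": joint angles; "qd": joint speeds; "tau": joint torques, N m; "tcp_pos": TCP position; "tool_rot": TCP orientation; "force": force on the tool from outside, world axes, zero at the start; "ft_torque": the same for the moment, N m; "finger_gap": opening from 0.0 (shut) to 1.0 (fully open); "gripper_force": force on a finger pad.
Only numpy, scipy, OpenCV 4.12 (cv2) and the standard library are available. Lean on these libraries where they do the work, as an engineer would, in place of code of your own. Each camera call takes 0.05 s, during which the arm holds its last target. There are 200 camera calls.

## Working session

There is one attempt and no reset: what is moved stays moved. The work goes in short steps, Python scripts to look and compute and a shell command to move; the robot and the scene stay as the last step left them, time stands still between calls to the robot, and variables do not carry over. Pictures are saved under pics/ and viewed, at most 10 in all, crops included, and the job is handed in when it is done.

```bash
mkdir -p pics; ls
python3 - <<'E'
from station import *
import cv2,numpy as np
s=sense();print(s)
a=snapshot("scene");b=snapshot("top")
cv2.imwrite("pics/scene.png",a[:,:,::-1]);cv2.imwrite("pics/top.png",b[:,:,::-1])
for n in("scene","top"):
    c=get_calibration(n);print(n,c["fx"],c["fy"],c["cx"],c["cy"],np.round(np.linalg.inv(c["world_to_cam"]),3).tolist())
E
```

```text
pics
{'t': 0.0, 'q': array([ 9.71491826e-01,  5.28462216e-01,  1.43389542e+00,  1.66943685e-05,
        1.18139753e+00, -1.78542731e-01]), 'qd': array([ 0.00057605,  0.00023286,  0.000611  , -0.00056347, -0.00055826,
        0.00228912]), 'tau': array([ 1.43059115e-03, -4.42354989e+01, -1.78024471e+01, -1.32986656e-04,
        8.38312990e-03,  1.62731942e-05]), 'tcp_pos': array([0.25508452, 0.57020108, 0.40373783]), 'tool_rot': array([ 2.08835387e-01,  9.77950209e-01, -9.97578646e-04, -4.17146801e-04]), 'force': array([ 0.21407321,  0.02447962, -0.37525076]), 'ft_torque': array([ 0.02474854,  0.03537589, -0.04841133]), 'gripper_force': 0.0, 'finger_gap': 1.0012943340535756}
scene 448.0239123634475 448.0239123634475 276.42792561547566 205.4734158641818 [[0.845, -0.26, 0.468, -0.038], [-0.535, -0.44, 0.722, -0.854], [0.018, -0.86, -0.511, 0.717], [0.0, 0.0, 0.0, 1.0]]
top 477.70814201893313 477.70814201893313 280.278956792663 212.66572952003872 [[-0.137, -0.97, 0.201, 0.217], [-0.991, 0.135, -0.027, 0.005], [-0.001, -0.203, -0.979, 1.441], [0.0, 0.0, 0.0, 1.0]]
```

View pics/scene.png

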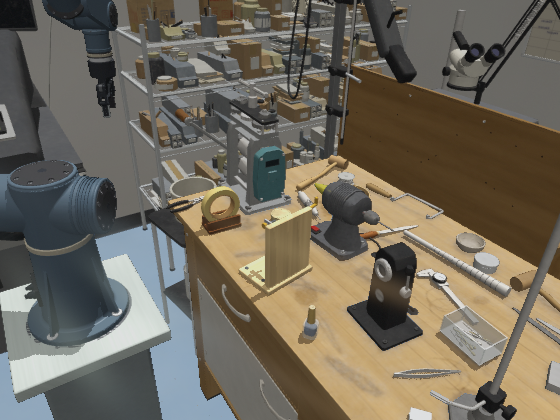

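View pics/top.png

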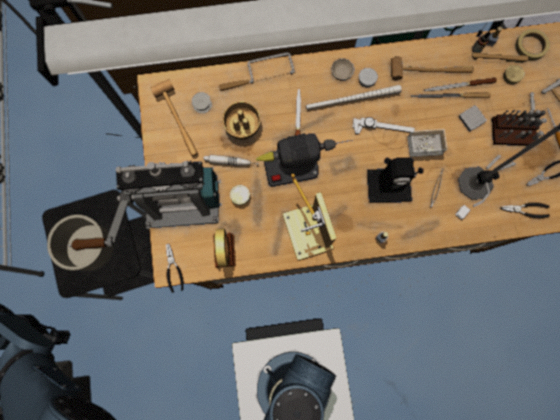

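The scene view shows the board at (288,245), the roll at (220,208) and the bottle at (310,320). In the top view the board is at (322,222), the foot plate at (308,235), the peg rod runs to about (293,177), the roll is at (224,248), the tin at (240,195), the pliers at (172,268) and the bottle at (382,238). I'll zoom in next.

Run:
```python
import cv2,numpy as np
a=cv2.imread("pics/scene.png");b=cv2.imread("pics/top.png")
A=cv2.resize(a[170:300,190:330],None,fx=4,fy=4,interpolation=cv2.INTER_CUBIC)[:, :]
B=cv2.resize(b[165:275,205:345],None,fx=5,fy=5,interpolation=cv2.INTER_CUBIC)
cv2.imwrite("pics/c1.png",A);cv2.imwrite("pics/c2.png",B);print(A.shape,B.shape)
```

```text
(520, 560, 3) (550, 700, 3)
```

View pics/c1.png

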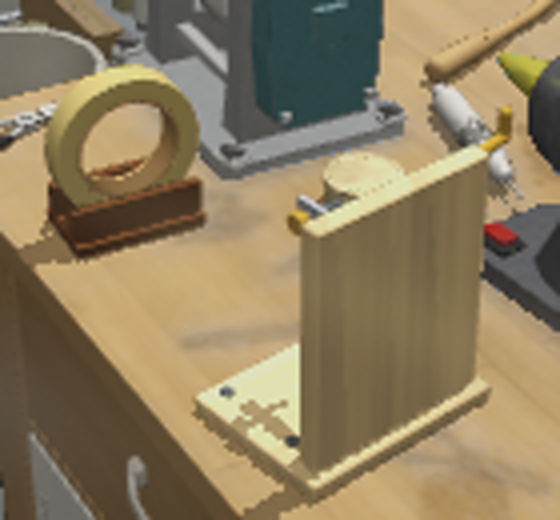

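View pics/c2.png

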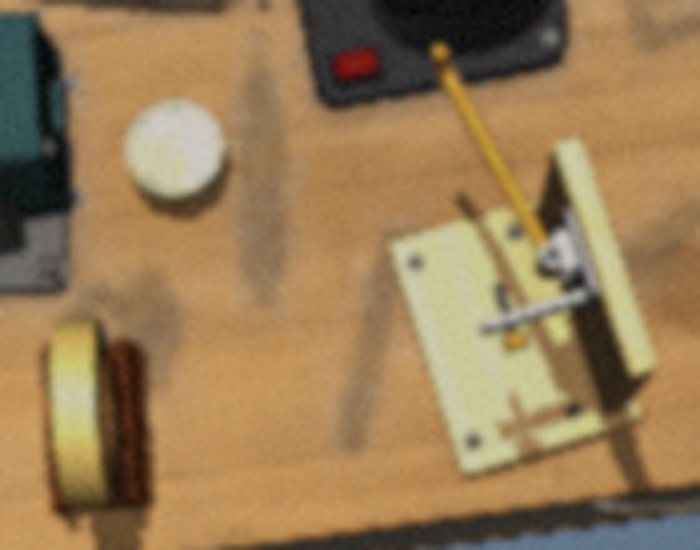

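The crops show more detail. In c2 the rod runs from the hinge (553,255) to its end (440,50), slightly out from the board line. The board top runs (570,145)–(645,370), the stop arm is at (485–590,295–328), and the roll is at (78,412). In c1 the upturned end is at (505,110) and the roll centre at (122,135). Next I'll triangulate.

```bash
cat > h.py <<'E'
from station import *
import cv2,numpy as np
C={n:get_calibration(n) for n in("scene","top")}
def ray(c,p,fish=False):
    p=np.atleast_2d(np.array(p,float))
    x=np.c_[(p[:,0]-c["cx"])/c["fx"],(p[:,1]-c["cy"])/c["fy"]]
    if fish:
        r=np.linalg.norm(x,axis=1,keepdims=True);d=np.c_[x/np.maximum(r,1e-9)*np.sin(r),np.cos(r)]
    else: d=np.c_[x,np.ones(len(x))]
    T=np.linalg.inv(c["world_to_cam"]);d=d@T[:3,:3].T
    return T[:3,3],d/np.linalg.norm(d,axis=1,keepdims=True)
def onz(c,p,z,fish=False):
    o,d=ray(c,p,fish);return o+d*((z-o[2])/d[:,2:])
def tri(rays):
    A=np.zeros((3,3));b=np.zeros(3)
    for o,d in rays:
        P=np.eye(3)-np.outer(d,d);A+=P;b+=P@o
    x=np.linalg.solve(A,b);return x,[np.linalg.norm((np.eye(3)-np.outer(d,d))@(x-o)) for o,d in rays]
def c1(u,v):return(190+u/4-.375,170+v/4-.375)
def c2(u,v):return(205+u/5-.4,165+v/5-.4)
def wproj(c,X):
    q=c["world_to_cam"]@np.r_[X,1];r=np.hypot(q[0],q[1]);t=np.arctan2(r,q[2])
    return c["cx"]+c["fx"]*t*q[0]/r,c["cy"]+c["fy"]*t*q[1]/r
E
python3 - <<'E'
from h import *
np.set_printoptions(precision=3,suppress=True)
t=C["top"];s=C["scene"]
def two(a,b):
    o,d=ray(s,c1(*a));o2,d2=ray(t,c2(*b));return tri([(o,d[0]),(o2,d2[0])])
print("tip top",two((506,110),(440,46)))
print("board top back far/near",two((487,152),(582,143)),two((318,237),(655,368)))
print("rest/roll top", two((122,70),(76,412)))
print("tin",two((363,170),(176,150)))
print("end@.15",onz(t,c2(440,50),.15),"hinge@.145",onz(t,c2(553,252),.15))
print("board front top",onz(t,[c2(557,143),c2(630,376)],.182))
print("roll top ends",onz(t,[c2(78,318),c2(78,505),c2(52,412),c2(103,412)],.124))
print("rest corners",onz(t,[c2(45,340),c2(140,340),c2(152,505),c2(52,512)],.035))
print("bottle",onz(t,[(382,238)],.08),"pliers",onz(t,[(172,268)],.0))
print("motor", onz(t,[(278,140),(278,165),(320,165),(335,145)],.15))
E
```

```text
tip top (array([ 0.585, -0.079,  0.157]), [np.float64(0.0014243841382362479), np.float64(0.001424384138236324)])
board top back far/near (array([ 0.515, -0.147,  0.181]), [np.float64(0.001098987484762663), np.float64(0.001098987484762734)]) (array([ 0.388, -0.167,  0.177]), [np.float64(0.0007393955449344), np.float64(0.0007393955449344228)])
rest/roll top (array([0.418, 0.147, 0.125]), [np.float64(0.004243754534976962), np.float64(0.004243754534977009)])
tin (array([0.581, 0.08 , 0.029]), [np.float64(0.0005806803697660136), np.float64(0.0005806803697660929)])
end@.15 [[ 0.586 -0.08   0.15 ]] hinge@.145 [[ 0.463 -0.125  0.15 ]]
board front top [[ 0.516 -0.133  0.182]
 [ 0.385 -0.152  0.182]]
roll top ends [[0.467 0.141 0.124]
 [0.363 0.153 0.124]
 [0.416 0.162 0.124]
 [0.413 0.133 0.124]]
rest corners [[0.473 0.172 0.035]
 [0.466 0.115 0.035]
 [0.367 0.12  0.035]
 [0.371 0.179 0.035]]
bottle [[ 0.383 -0.312  0.08 ]] pliers [[0.39  0.311 0.   ]]
motor [[ 0.693 -0.053  0.15 ]
 [ 0.619 -0.043  0.15 ]
 [ 0.603 -0.16   0.15 ]
 [ 0.656 -0.212  0.15 ]]
```

Heights check out: tip 157, board top 181, roll top 125, tin 29 mm. Rod length is about 131 mm, the board yaw about 8°, and the peg stands about 0.2 rad out. I'll move above the scene for wrist views.

```bash
python3 -m jog '{"linear":[[15,-59,8],[15,-59,8],[15,-59,8],[20,-59,5],[20,-59,5],[20,-59,5],[20,-59,5],[20,-59,0],[20,-59,0],[20,-59,0],[0,0,0],[0,0,0]],"turn":[-0.9,-0.9,-0.9,-0.9,-0.9,-0.9,-0.9,-0.9,-1,-1,0,0]}' 0
python3 - <<'E'
from h import *
import pickle
c=get_calibration("wrist");a=snapshot("wrist")
cv2.imwrite("pics/w1.png",a[:,:,::-1]);pickle.dump(c,open("w1.pkl","wb"))
print(c["fx"],np.round(np.linalg.inv(c["world_to_cam"])[:3,3],3),np.round(sense()["tcp_pos"],3))
for n,X in dict(hinge=(.463,-.125,.145),end=(.586,-.08,.14),roll=(.416,.147,.124)).items(): print(n,wproj(c,X))
E
```

```text
t: 1.6
tcp_pos: [0.4398, -0.0195, 0.4482]
tool_rot: [0.575, 0.818, -0.0, -0.001]
force: [-1.2, -0.3, 0.1]
finger_gap: 0.003
gripper_force: 0.0
325.19226210127806 [0.415 0.045 0.417] [ 0.44  -0.019  0.448]
hinge (np.float64(265.22050517620687), np.float64(310.31979620761877))
end (np.float64(392.23942773028597), np.float64(303.36849354548076))
roll (np.float64(317.5456053600339), np.float64(21.93259709229119))
```

View pics/w1.png

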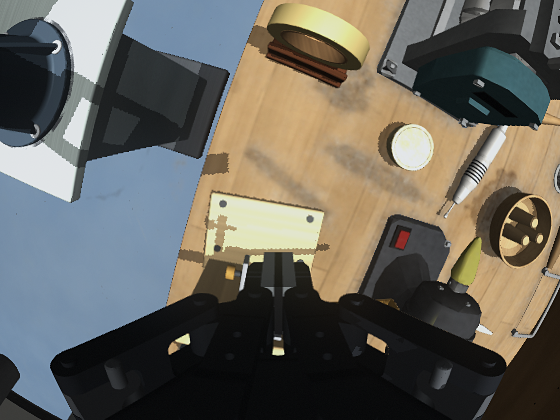

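The wrist view shows the roll at (318,35), the tin at (411,147), the foot plate at (262,225), and the peg hidden behind the gripper. I'll move to the side behind the peg so the camera sees it.

```bash
python3 -m jog '{"linear":[[24,-34,0],[24,-34,0],[24,-34,0],[24,-34,0],[24,-34,0],[0,0,0],[0,0,0]],"turn":[0,0,0,0,0,0,0]}'
python3 - <<'E'
from h import *
import pickle
c=get_calibration("wrist");a=snapshot("wrist")
cv2.imwrite("pics/w2.png",a[:,:,::-1]);pickle.dump(c,open("w2.pkl","wb"))
print(np.round(np.linalg.inv(c["world_to_cam"])[:3,3],3),np.round(sense()["tcp_pos"],3))
for n,X in dict(hinge=(.463,-.125,.145),end=(.586,-.08,.14)).items(): print(n,wproj(c,X))
E
```

```text
t: 2.52
tcp_pos: [0.5599, -0.1875, 0.4482]
tool_rot: [0.573, 0.819, 0.0, -0.001]
force: [-0.3, 0.0, 0.0]
finger_gap: 0.001
gripper_force: 0.0
[ 0.535 -0.123  0.417] [ 0.56  -0.187  0.448]
hinge (np.float64(196.72297751030356), np.float64(98.92889972912461))
end (np.float64(351.6069755727806), np.float64(98.79355184209048))
```

View pics/w2.png

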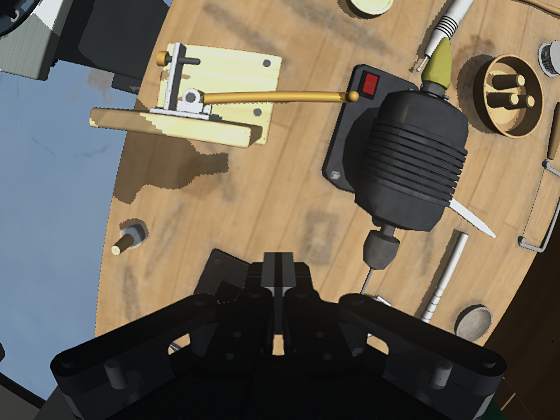

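In this view the hinge is at (195,98), the rod runs to the upturned end (352,97), the stop arm is at (172,45–110), and the motor body's near edge is at (357,190)–(375,105).

Run:
```python
from h import *
import pickle
np.set_printoptions(precision=4,suppress=True)
c=pickle.load(open("w2.pkl","rb"));w1=pickle.load(open("w1.pkl","rb"))
a=cv2.imread("pics/w2.png");hsv=cv2.cvtColor(a,cv2.COLOR_BGR2HSV)
m=cv2.inRange(hsv,(10,140,90),(26,255,255));m[:80]=0;m[115:]=0;m[:,:200]=0;m[:,360:]=0
xs=np.arange(215,342,6);p=np.array([(x,np.flatnonzero(m[:,x]).mean()) for x in xs if m[:,x].any()]);print(p[::4])
P=onz(c,p,.140,True);print(P[[0,-1]]);d=P[-1]-P[0];print("yaw",np.degrees(np.arctan2(d[1],d[0])))
H=onz(c,[(195,98)],.146,True)[0];print("hinge",H)
t=C["top"]
def two(pw,pt,w=c):
    o,dd=ray(w,pw,True);o2,d2=ray(t,pt);return tri([(o,dd[0]),(o2,d2[0])])
print("hinge tri",two((195,98),c2(553,255)));print("end tri",two((352,96),c2(440,47)))
B=onz(c,[(90,111),(253,130)],.182,True);print(B, "back/front edges");d=B[1]-B[0];print("board yaw",np.degrees(np.arctan2(d[1],d[0])))
print("motor near",onz(c,[(357,190),(375,105),(330,175),(358,66)],.15,True)," at .08",onz(c,[(357,190),(375,105)],.08,True))
# roll in both
def rollmask(img,x0,x1,y0,y1):
    h=cv2.cvtColor(img,cv2.COLOR_BGR2HSV);m=cv2.inRange(h,(20,50,110),(35,200,255));z=np.zeros_like(m);z[y0:y1,x0:x1]=m[y0:y1,x0:x1];return z
m=rollmask(cv2.imread("pics/top.png"),210,229,225,272);r=cv2.minAreaRect(cv2.findNonZero(m));print("top roll",r)
q=cv2.boxPoints(r);print(onz(t,q,.11))
print("roll top edges tri", two((275,12),c2(92,330),w1),two((360,47),c2(92,495),w1))
```

```text
[[215.      98.125 ]
 [239.      96.5556]
 [263.      96.1429]
 [287.      96.1429]
 [311.      96.1429]
 [335.      97.1429]]
[[ 0.4768 -0.1196  0.14  ]
 [ 0.5767 -0.0817  0.14  ]]
yaw 20.77782615040903
hinge [ 0.4616 -0.1247  0.146 ]
hinge tri (array([ 0.4618, -0.1249,  0.147 ]), [np.float64(0.00019117200461564213), np.float64(0.00019117200461562958)])
end tri (array([ 0.5835, -0.08  ,  0.1591]), [np.float64(0.0016058003222834396), np.float64(0.0016058003222835097)])
[[ 0.3873 -0.1573  0.182 ]
 [ 0.5196 -0.1334  0.182 ]] back/front edges
board yaw 10.214175993517737
motor near [[ 0.6172 -0.1515  0.15  ]
 [ 0.6046 -0.0784  0.15  ]
 [ 0.5903 -0.1478  0.15  ]
 [ 0.5796 -0.0531  0.15  ]]  at .08 [[ 0.6387 -0.1588  0.08  ]
 [ 0.6228 -0.0667  0.08  ]]
top roll ((219.4771728515625, 246.18020629882812), (34.198585510253906, 9.903339385986328), 85.91438293457031)
[[0.4688 0.1624 0.11  ]
 [0.4669 0.1346 0.11  ]
 [0.3702 0.1387 0.11  ]
 [0.3721 0.1662 0.11  ]]
roll top edges tri (array([0.4126, 0.0995, 0.3062]), [np.float64(0.021016344128644126), np.float64(0.021016344128644143)]) (array([0.4084, 0.1331, 0.1637]), [np.float64(0.04573066145189856), np.float64(0.04573066145189852)])
```

Measured: hinge (0.462,-0.125), rod yaw 20.5°, board yaw ~10°. Now lower the closed fingers behind the rod.

```bash
python3 -m jog '{"linear":[[-1,35,0],[-2,35,0],[0,0,-40],[0,0,-40],[0,0,-30],[0,0,-20],[0,0,-15],[0,0,0],[0,0,0]],"turn":[0,0,0,0,0,0,0,0,0]}' 0
python3 - <<'E'
from h import *
H=np.array([462,-125.])
f=lambda th,r,e:H+r*np.array([np.cos(th),np.sin(th)])-e*np.array([-np.sin(th),np.cos(th)])
s=sense();print(np.round(s["tcp_pos"],4),s["force"])
th=np.radians(np.arange(20.5,86,5));P=np.array([f(t,92,15.5) for t in th]);print(P[0]);print(np.round(np.diff(P,axis=0),1).tolist(),P[-1])
print("touch", P[0]-s["tcp_pos"][:2]*1e3)
E
```

```text
t: 3.7
tcp_pos: [0.5575, -0.1193, 0.3046]
tool_rot: [0.574, 0.819, 0.0, 0.001]
force: [0.3, -0.4, 0.1]
finger_gap: -0.002
gripper_force: 0.0
[ 0.5575 -0.1193  0.3046] [ 0.2656304  -0.38934881  0.14619232]
[ 553.60205582 -107.29933986]
[[-1.9, 7.9], [-2.6, 7.7], [-3.2, 7.5], [-3.9, 7.2], [-4.5, 6.8], [-5.1, 6.4], [-5.6, 5.9], [-6.1, 5.4], [-6.5, 4.8], [-6.9, 4.3], [-7.3, 3.6], [-7.6, 3.0], [-7.8, 2.3]] [484.67045548 -34.49972128]
touch [-3.90449988 12.02361129]
```

```bash
python3 -m jog '{"linear":[[0,0,-4],[-2,6,0],[-2,6,0],[-1.9,7.9,0],[-2.6,7.7,0],[-3.2,7.5,0],[0,0,0]],"turn":[0,0,0,1,1,1,0]}' 0
python3 - <<'E'
from h import *
c=get_calibration("wrist");a=snapshot("wrist");cv2.imwrite("pics/w3.png",a[:,:,::-1])
b=snapshot("top");cv2.imwrite("pics/t3.png",cv2.resize(b[165:275,205:345],None,fx=5,fy=5,interpolation=cv2.INTER_CUBIC)[:,:,::-1])
E
```

```text
t: 4.58
tcp_pos: [0.5453, -0.0838, 0.2999]
tool_rot: [0.463, 0.887, 0.0, -0.0]
force: [0.3, -0.6, -0.1]
finger_gap: -0.001
gripper_force: 0.0
```

View pics/w3.png

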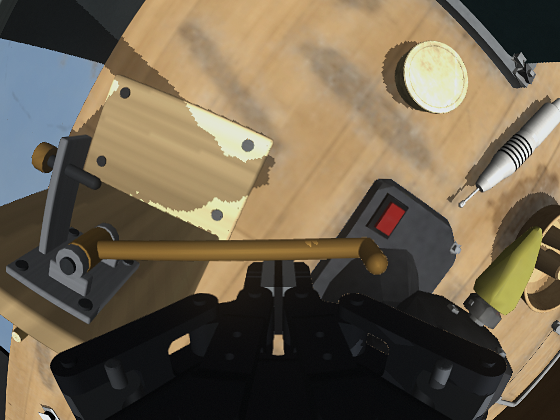

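The closed fingers, at (278,275), sit right behind the rod, which runs (100,250)–(375,250) and is following. The stop screw is at (95,182). Continue the swing.

```bash
python3 -m jog '{"linear":[[-3.9,7.2,0],[-4.5,6.8,0],[-5.1,6.4,0],[-5.6,5.9,0],[-6.1,5.4,0],[-6.5,4.8,0],[-6.9,4.3,0],[-7.3,3.6,0],[-3.8,1.5,0],[0,0,0]],"turn":[1,1,1,1,1,1,1,1,0.5,0]}' 0
```

```text
t: 5.92
tcp_pos: [0.496, -0.0386, 0.2999]
tool_rot: [0.111, 0.994, 0.0, 0.0]
force: [0.2, 0.3, 0.1]
finger_gap: 0.002
gripper_force: 0.2
```

```bash
python3 -m jog '{"linear":[[1.7,7.8,0],[1.6,7.8,0],[-3,0.6,0],[-3,0.6,0],[-3,0.5,0],[0,0,0],[0,0,0]],"turn":[0,0,0.4,0.4,0.4,0,0]}' 0
python3 - <<'E'
from h import *
c=get_calibration("wrist");a=snapshot("wrist");cv2.imwrite("pics/w4.png",a[:,:,::-1]);print(sense()["force"])
for i in range(4): 
    snapshot("top");print(sense()["force"],sense()["t"])
E
```

```text
t: 6.8
tcp_pos: [0.4898, -0.0214, 0.2996]
tool_rot: [0.058, 0.998, -0.0, -0.001]
force: [-0.6, -0.2, -0.6]
finger_gap: 0.002
gripper_force: 0.0
[-0.16970986 -0.2340037  -0.01069825]
[-0.06822136  0.56763087  0.08077196] 6.9
[-0.52393171 -1.35977108  0.33463437] 6.95
[ 0.44281105 -0.84568704 -0.21825919] 7.0
[1.0952008  0.31234068 0.26314504] 7.05
```

View pics/w4.png

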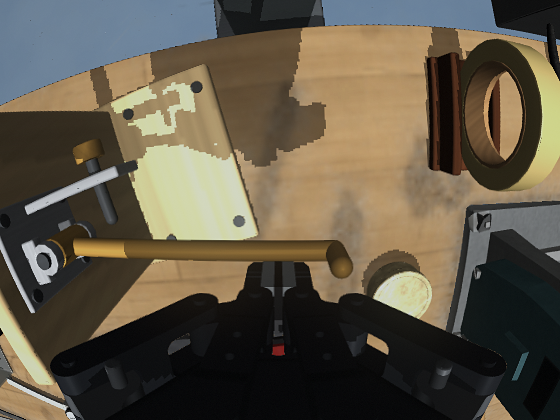

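The rod is at (75–335, 245), the finger contacts at r≈103 mm, and the screw tip at (108,220) is still about 9 mm from the rod.

```bash
python3 -m jog '{"linear":[[-3.5,0.3,0],[-3.5,0.2,0],[-3.5,0.1,0],[-3.5,0,0],[0,0,0]],"turn":[0.4,0.4,0.4,0.4,0]}' 0
for i in 1 ; do python3 - <<'E'
from h import *
c=get_calibration("wrist");a=snapshot("wrist");cv2.imwrite("pics/w5.png",a[:,:,::-1])
h=cv2.cvtColor(a,cv2.COLOR_RGB2HSV);m=cv2.inRange(h,(10,120,60),(26,255,255))
p=[(x,np.flatnonzero(m[225:275,x]).mean()+225) for x in range(140,320,12) if m[225:275,x].any()]
P=onz(c,p,.14,True);d=P[-1]-P[0];print(np.round(P[[0,-1]],4),np.degrees(np.arctan2(d[1],d[0])),sense()["force"])
E
done
```

```text
t: 7.68
tcp_pos: [0.4756, -0.0206, 0.2997]
tool_rot: [-0.013, 1.0, -0.0, -0.001]
force: [-0.3, -0.5, -0.1]
finger_gap: 0.006
gripper_force: 0.0
[[ 0.4602 -0.0841  0.14  ]
 [ 0.4586 -0.0086  0.14  ]] 91.14829413053086 [-0.92380527 -0.30479166  0.49956114]
```

```bash
python3 -m jog '{"linear":[[-1.5,0,0],[-1.5,0,0],[-1.5,0,0],[-1.5,-0.1,0]],"turn":[0.2,0.2,0.2,0.2]}' 0; python3 -m jog '{"linear":[[-1,-0.1,0],[-1,-0.1,0]],"turn":[0.1,0.1]}';  python3 -m jog '{"linear":[[-1,-0.1,0],[0,0,0]],"turn":[0.1,0]}'
```

```text
t: 8.22
tcp_pos: [0.4701, -0.0207, 0.2997]
tool_rot: [-0.048, 0.999, 0.0, 0.0]
force: [2.0, 1.5, -0.2]
finger_gap: 0.003
gripper_force: 0.7
t: 8.48
tcp_pos: [0.4681, -0.0209, 0.2997]
tool_rot: [-0.056, 0.998, -0.0, 0.0]
force: [1.6, 1.6, 0.2]
finger_gap: -0.0
gripper_force: 0.7
t: 8.72
tcp_pos: [0.467, -0.0211, 0.2997]
tool_rot: [-0.06, 0.998, -0.0, -0.0]
force: [1.2, 0.6, 0.5]
finger_gap: 0.002
gripper_force: 0.5
```

```bash
python3 -m jog '{"linear":[[-1,-0.1,0],[-1,-0.1,0]],"turn":[0.1,0.1]}'; python3 -m jog '{"linear":[[-1,-0.1,0],[-1,-0.1,0]],"turn":[0.1,0.1]}';  python3 - <<'E'
from h import *
c=get_calibration("wrist");a=snapshot("wrist");cv2.imwrite("pics/w6.png",a[:,:,::-1])
h=cv2.cvtColor(a,cv2.COLOR_RGB2HSV);m=cv2.inRange(h,(10,120,60),(26,255,255))
p=[(x,np.flatnonzero(m[225:275,x]).mean()+225) for x in range(140,320,12) if m[225:275,x].any()]
P=onz(c,p,.14,True);d=P[-1]-P[0];print(np.round(P[[0,-1]],4),np.degrees(np.arctan2(d[1],d[0])),sense()["force"])
E
```

```text
t: 8.98
tcp_pos: [0.4652, -0.0212, 0.2997]
tool_rot: [-0.069, 0.998, 0.0, 0.0]
force: [1.5, 1.6, -0.3]
finger_gap: 0.006
gripper_force: 0.9
t: 9.22
tcp_pos: [0.4635, -0.0213, 0.2998]
tool_rot: [-0.078, 0.997, 0.0, 0.001]
force: [4.2, 4.7, 0.1]
finger_gap: -0.004
gripper_force: 1.9
[[ 0.4558 -0.0861  0.14  ]
 [ 0.4455 -0.0113  0.14  ]] 97.85794591924295 [ 3.24068887  3.08781983 -0.86184318]
```

```bash
python3 -m jog '{"linear":[[0,0.5,0],[-0.5,0,0],[0,0,0]],"turn":[0,0,0]}'; python3 -m jog '{"linear":[[0,0.5,0],[-0.5,0,0],[0,0,0]],"turn":[0,0,0]}'
```

```text
t: 9.65
tcp_pos: [0.4631, -0.0211, 0.2998]
tool_rot: [-0.078, 0.997, -0.0, 0.001]
force: [5.7, 1.1, -0.4]
finger_gap: -0.0
gripper_force: 2.1
t: 10.02
tcp_pos: [0.4627, -0.0208, 0.2999]
tool_rot: [-0.078, 0.997, -0.001, 0.001]
force: [4.4, -2.0, -1.2]
finger_gap: -0.005
gripper_force: 2.3
```

```bash
python3 -m jog '{"linear":[[-0.5,-0.1,0],[0,0,0]],"turn":[0,0]}'; python3 -m jog '{"linear":[[-0.5,-0.2,0],[0,0,0]],"turn":[0,0]}'
```

```text
t: 10.28
tcp_pos: [0.4623, -0.0209, 0.2999]
tool_rot: [-0.078, 0.997, -0.001, 0.001]
force: [6.2, -1.5, -1.9]
finger_gap: 0.0
gripper_force: 2.6
t: 10.52
tcp_pos: [0.4619, -0.021, 0.2999]
tool_rot: [-0.077, 0.997, -0.0, 0.001]
force: [6.3, -0.1, -2.7]
finger_gap: 0.001
gripper_force: 2.9
```

```bash
python3 -m jog '{"linear":[[-0.6,-0.1,0],[0,0,0]],"turn":[0,0]}'; python3 -m jog '{"linear":[[-0.6,-0.1,0],[0,0,0]],"turn":[0,0]}'
python3 - <<'E'
from h import *
c=get_calibration("wrist");a=snapshot("wrist");cv2.imwrite("pics/w7.png",a[:,:,::-1])
h=cv2.cvtColor(a,cv2.COLOR_RGB2HSV);m=cv2.inRange(h,(10,120,60),(26,255,255))
p=[(x,np.flatnonzero(m[225:275,x]).mean()+225) for x in range(140,320,12) if m[225:275,x].any()]
P=onz(c,p,.14,True);d=P[-1]-P[0];print(np.round(P[[0,-1]],4),np.degrees(np.arctan2(d[1],d[0])),sense()["force"])
E
```

```text
t: 10.78
tcp_pos: [0.4615, -0.0211, 0.2999]
tool_rot: [-0.077, 0.997, -0.0, 0.002]
force: [6.2, 0.9, -2.3]
finger_gap: 0.001
gripper_force: 3.2
t: 11.02
tcp_pos: [0.4611, -0.0211, 0.3]
tool_rot: [-0.077, 0.997, -0.0, 0.002]
force: [6.8, 0.2, -2.8]
finger_gap: -0.004
gripper_force: 3.6
[[ 0.4552 -0.0861  0.14  ]
 [ 0.4436 -0.0112  0.14  ]] 98.78665258987785 [ 6.86814633  0.67452626 -2.67004064]
```

View pics/w7.png

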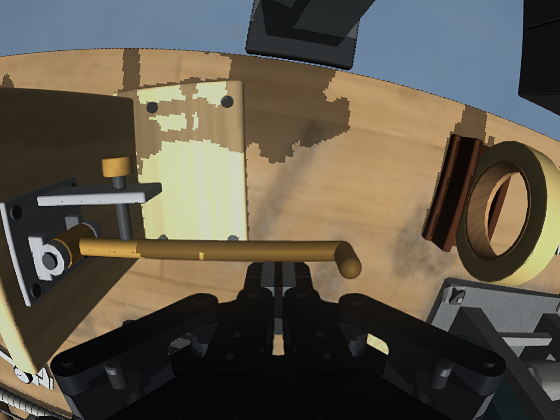

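The screw tip at (122,235) touches the rod, so the peg is on its stop. The fingers press at r≈103 mm. I'll back off, shift 6 mm toward the end and press to 10 N.

```bash
python3 -m jog '{"linear":[[4,0,0],[-0.9,6,0],[-2.5,0,0],[0,0,0]],"turn":[0,0,0,0]}'; python3 -m jog '{"linear":[[-1,-0.1,0],[-0.5,0,0],[0,0,0]],"turn":[0,0,0]}'
```

```text
t: 11.58
tcp_pos: [0.4609, -0.0146, 0.2997]
tool_rot: [-0.077, 0.997, 0.0, 0.001]
force: [5.7, 0.0, -2.2]
finger_gap: -0.002
gripper_force: 2.7
t: 11.95
tcp_pos: [0.46, -0.0148, 0.2998]
tool_rot: [-0.077, 0.997, 0.0, 0.002]
force: [7.3, 1.9, -3.5]
finger_gap: -0.002
gripper_force: 3.5
```

```bash
python3 -m jog '{"linear":[[-1,-0.1,0],[0,0,0]],"turn":[0,0]}'; python3 -m jog '{"linear":[[-0.8,-0.1,0],[0,0,0]],"turn":[0,0]}'
```

```text
t: 12.2
tcp_pos: [0.4593, -0.0148, 0.2999]
tool_rot: [-0.077, 0.997, -0.0, 0.003]
force: [8.2, 2.7, -5.7]
finger_gap: -0.001
gripper_force: 4.0
t: 12.45
tcp_pos: [0.4589, -0.0149, 0.2999]
tool_rot: [-0.077, 0.997, -0.0, 0.003]
force: [9.1, 2.9, -3.8]
finger_gap: -0.006
gripper_force: 4.5
```

```bash
python3 -m jog '{"linear":[[-0.6,-0.1,0],[0,0,0]],"turn":[0,0]}'; python3 -m jog '{"linear":[[0,0,0],[0,0,0],[0,0,0],[0,0,0],[0,0,0]],"turn":[0,0,0,0,0]}';python3 -m jog '{"linear":[[0,0,0],[0,0,0],[0,0,0],[0,0,0],[0,0,0]],"turn":[0,0,0,0,0]}'
```

```text
t: 12.7
tcp_pos: [0.4585, -0.015, 0.2999]
tool_rot: [-0.077, 0.997, -0.0, 0.004]
force: [9.5, 3.9, -5.9]
finger_gap: -0.003
gripper_force: 4.8
t: 13.32
tcp_pos: [0.4585, -0.015, 0.2999]
tool_rot: [-0.077, 0.997, -0.0, 0.003]
force: [9.1, 3.3, -4.8]
finger_gap: 0.003
gripper_force: 4.8
t: 13.95
tcp_pos: [0.4585, -0.015, 0.2999]
tool_rot: [-0.077, 0.997, -0.0, 0.003]
force: [9.5, 2.4, -5.8]
finger_gap: 0.001
gripper_force: 4.8
```

```bash
python3 -m jog '{"linear":[[-0.7,0,0],[0,0,0],[0,0,0],[0,0,0],[0,0,0],[0,0,0],[0,0,0],[0,0,0],[0,0,0],[0,0,0]],"turn":[0,0,0,0,0,0,0,0,0,0]}';  python3 -m jog '{"linear":[[2,0.2,0],[4,0,0],[6,0,0],[0,0,30],[0,0,40],[0,0,40],[0,0,10],[0,0,0]],"turn":[0,0,0,0,0,0,0,0]}'
python3 - <<'E'
from h import *
import pickle
c=get_calibration("wrist");a=snapshot("wrist");cv2.imwrite("pics/w8.png",a[:,:,::-1]);pickle.dump(c,open("w8.pkl","wb"))
h=cv2.cvtColor(a,cv2.COLOR_RGB2HSV);m=cv2.inRange(h,(10,120,60),(26,255,255))
for n,X in dict(hinge=(.463,-.125,.145),end=(.443,.004,.14),roll=(.418,.149,.124),rc=(.418,.149,.069)).items(): print(n,np.round(wproj(c,X)))
E
```

```text
t: 15.2
tcp_pos: [0.458, -0.015, 0.2999]
tool_rot: [-0.077, 0.997, -0.0, 0.004]
force: [10.9, 3.5, -6.0]
finger_gap: 0.001
gripper_force: 5.2
t: 16.2
tcp_pos: [0.4673, -0.015, 0.4195]
tool_rot: [-0.078, 0.997, 0.0, -0.001]
force: [-0.1, -0.5, -0.3]
finger_gap: 0.002
gripper_force: 0.0
hinge [145. 189.]
end [307. 187.]
roll [462. 184.]
rc [436. 174.]
```

View pics/w8.png

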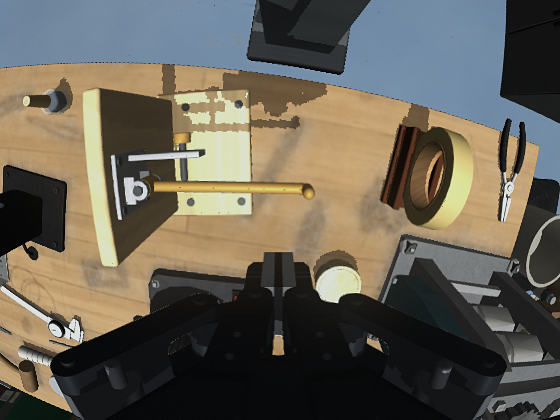

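The peg rod (150–308, 187) stays out, touching the screw. The roll is at (455,180), the rest at (400,165), the tin at (338,280) undisturbed, and the pliers at (510,170). Next I'll check machine clearance and refine the roll by masks; that was my last picture.

Run:
```python
from h import *
import pickle
np.set_printoptions(precision=3,suppress=True)
c=pickle.load(open("w8.pkl","rb"));a=cv2.imread("pics/w8.png");w1=pickle.load(open("w1.pkl","rb"))
print("machine w8",[onz(c,[(400,237),(385,295),(440,300)],z,True) for z in(.02,.2)])
t=C["top"];print("machine top",onz(t,[(218,165),(218,222),(150,228)],.25), onz(t,[(218,165),(218,222),(150,228)],.02))
o,d=ray(w1,(413,80),True);o2,d2=ray(t,(209,208));print(tri([(o,d[0]),(o2,d2[0])]))
h=cv2.cvtColor(a,cv2.COLOR_BGR2HSV)
print(h[183,458],h[183,410],h[140,455],h[183,380],h[183,490],h[183,435])
```

```text
machine w8 [array([[0.508, 0.148, 0.02 ],
       [0.592, 0.151, 0.02 ],
       [0.593, 0.241, 0.02 ]]), array([[0.454, 0.063, 0.2  ],
       [0.497, 0.064, 0.2  ],
       [0.498, 0.111, 0.2  ]])]
machine top [[0.61  0.115 0.25 ]
 [0.46  0.132 0.25 ]
 [0.468 0.304 0.25 ]] [[0.685 0.137 0.02 ]
 [0.507 0.157 0.02 ]
 [0.517 0.362 0.02 ]]
(array([ 0.573,  0.184, -0.043]), [np.float64(0.004839061725921815), np.float64(0.004839061725921782)])
[ 32  80 226] [ 15 129  93] [ 22 112 168] [ 17  87 162] [ 17 101 199] [ 10 159  88]
```

```bash
python3 -m jog '{"linear":[[0,0,30],[0,20,30],[-4,50,20],[-4,50,0],[-4,50,0],[0,0,0],[0,0,0]],"turn":[0,0,0,0,0,0,0]}' 0.7
python3 - <<'E'
from h import *
import pickle
np.set_printoptions(precision=4,suppress=True)
c=get_calibration("wrist");a=snapshot("wrist")[:,:,::-1].copy();cv2.imwrite("pics/w9.png",a);pickle.dump(c,open("w9.pkl","wb"))
h=cv2.cvtColor(a,cv2.COLOR_BGR2HSV);m=cv2.inRange(h,(26,50,140),(38,150,255));m[240:]=0
n,l,st,ce=cv2.connectedComponentsWithStats(m)
p=np.round(wproj(c,(.418,.148,.124)));print("pred",p)
for i in range(1,n):
    if st[i,4]>150: print(st[i],ce[i])
i=l[int(p[1]),int(p[0])];print(i)
if i:
    r=cv2.minAreaRect(cv2.findNonZero((l==i).astype(np.uint8)));print(r);q=cv2.boxPoints(r)
    print("corners .09",onz(c,q,.09,True),"centre .124",onz(c,[r[0]],.124,True))
    # per column/row cuts near centre
    x=int(r[0][0]);y=int(r[0][1])
    print("row cut",np.flatnonzero(l[y]==i)[[0,-1]],"col cut",np.flatnonzero(l[:,x]==i)[[0,-1]])
    print(onz(c,[(np.flatnonzero(l[y]==i)[0],y),(np.flatnonzero(l[y]==i)[-1],y)],.124,True))
print(np.linalg.inv(c["world_to_cam"])[:3,3])
E
```

```text
t: 17.12
tcp_pos: [0.4558, 0.1547, 0.4981]
tool_rot: [-0.078, 0.997, -0.0, -0.002]
force: [0.0, -0.2, 0.5]
finger_gap: 0.696
gripper_force: 0.0
pred [278. 154.]
[  7 105  19 114 525] [ 13.4724 154.1543]
[ 91 127  28  34 664] [104.0633 145.9443]
[263 134  30  53 789] [277.5767 159.5285]
[ 87 167  58  26 661] [109.5038 180.1407]
0
[0.3868 0.1437 0.4674]
```

Run:
```python
from h import *
import pickle
np.set_printoptions(precision=4,suppress=True)
c=pickle.load(open("w9.pkl","rb"));a=cv2.imread("pics/w9.png");h=cv2.cvtColor(a,cv2.COLOR_BGR2HSV)
m=cv2.inRange(h,(20,50,90),(40,190,255));m[:,:220]=0;m[:,340:]=0;m[240:]=0
m=cv2.morphologyEx(m,cv2.MORPH_OPEN,np.ones((3,3)))
n,l,st,ce=cv2.connectedComponentsWithStats(m)
i=1+np.argmax(st[1:,4]);print(st[i])
for y in range(90,226,8):
    k=np.flatnonzero(l[y]==i)
    print(y,k[[0,-1]] if len(k) else None, h[y,278].tolist(), onz(c,[(k[0]-.5,y),(k[-1]+.5,y)],.124,True)[:,:2].tolist() if len(k) else "")
r=cv2.minAreaRect(cv2.findNonZero((l==i).astype(np.uint8)));print(r,onz(c,[r[0]],.1,True))
for z in (.09,.069):
  ys=[st[i][1]-.5,st[i][1]+st[i][3]-.5];print(z,[onz(c,[(277,y)],z,True)[0] for y in ys])
```

```text
[269 110  29  47 983]
90 None [105, 77, 165] 
98 None [17, 109, 110] 
106 None [17, 108, 113] 
114 [277 296] [22, 113, 140] [[0.3759413225379043, 0.14004532158099287], [0.3726014463777428, 0.16059963220415926]]
122 [275 296] [22, 109, 184] [[0.38461087986356485, 0.13929406797065805], [0.38095232721408856, 0.161948522030498]]
130 [273 295] [23, 106, 209] [[0.39327713434884604, 0.13853167078492112], [0.3894708435359124, 0.16227126929570496]]
138 [271 294] [28, 91, 213] [[0.40195121349245166, 0.13775712977743818], [0.3979933946856429, 0.16259725592547367]]
146 [269 292] [32, 69, 218] [[0.41064428703217487, 0.13696940556401635], [0.4067005312522161, 0.16188794619940677]]
154 [280 291] [33, 48, 218] [[0.41726320780390447, 0.14971731412550887], [0.4152621657971018, 0.16221809316785477]]
162 None [34, 36, 218] 
170 None [33, 48, 217] 
178 None [31, 83, 217] 
186 None [25, 100, 212] 
194 None [22, 108, 194] 
202 None [17, 78, 166] 
210 None [21, 28, 63] 
218 None [24, 15, 84] 
((283.7415771484375, 133.28651428222656), (23.910062789916992, 44.14741516113281), 12.994616508483887) [[0.3954 0.1512 0.1   ]]
0.09 [array([0.3696, 0.1394, 0.09  ]), array([0.4236, 0.1479, 0.09  ])]
0.069 [array([0.3687, 0.1392, 0.069 ]), array([0.4257, 0.1481, 0.069 ])]
```

Run:
```python
from h import *
import pickle
np.set_printoptions(precision=4,suppress=True)
c=pickle.load(open("w9.pkl","rb"));a=cv2.imread("pics/w9.png");h=cv2.cvtColor(a,cv2.COLOR_BGR2HSV)
m=cv2.inRange(h,(20,20,125),(40,190,255));m[:,:235]=0;m[:,320:]=0;m[240:]=0
m=cv2.morphologyEx(m,cv2.MORPH_OPEN,np.ones((3,3)))
n,l,st,ce=cv2.connectedComponentsWithStats(m)
i=1+np.argmax(st[1:,4]);print(st[i],ce[i])
L=[];R=[]
for y in range(st[i][1]+2,st[i][1]+st[i][3]-2,4):
    k=np.flatnonzero(l[y]==i);L.append((k[0]-.5,y));R.append((k[-1]+.5,y))
P=onz(c,L,.12,True)[:,:2];Q=onz(c,R,.12,True)[:,:2];print(np.c_[P,Q])
```

```text
[ 260  113   37   87 1929] [278.3105 156.3421]
[[0.3769 0.1402 0.3749 0.1526]
 [0.3813 0.1398 0.3777 0.1616]
 [0.3856 0.1394 0.3819 0.1623]
 [0.39   0.139  0.3863 0.162 ]
 [0.3944 0.1386 0.3906 0.1627]
 [0.3988 0.1382 0.395  0.1623]
 [0.4032 0.1379 0.3994 0.1619]
 [0.4076 0.1375 0.4036 0.1626]
 [0.412  0.1371 0.408  0.1623]
 [0.4164 0.1366 0.4124 0.1619]
 [0.4208 0.1362 0.4167 0.1626]
 [0.4252 0.1358 0.4211 0.1622]
 [0.4295 0.1365 0.4255 0.1619]
 [0.434  0.1361 0.43   0.1615]
 [0.4385 0.1356 0.4345 0.1612]
 [0.4429 0.1352 0.4389 0.1608]
 [0.4474 0.1348 0.4434 0.1604]
 [0.452  0.1343 0.448  0.1601]
 [0.4564 0.135  0.4525 0.1597]
 [0.4609 0.1345 0.457  0.1593]
 [0.4654 0.1352 0.4618 0.1579]]
```

```bash
python3 -m jog '{"linear":[[-12,-2,0],[-12,-2,0],[-12,-2,-30],[0,0,-45],[0,0,-45],[0,0,-40],[0,0,-25],[0,0,-20],[0,0,-10],[0,0,0],[0,0,0]],"turn":[-1,-1,-0.5,0,0,0,0,0,0,0,0]}' 0.7
```

```text
t: 18.55
tcp_pos: [0.4203, 0.1486, 0.2853]
tool_rot: [0.032, 0.999, 0.0, 0.001]
force: [0.4, -0.5, 0.2]
finger_gap: 0.698
gripper_force: 0.0
```

```bash
python3 -m jog '{"linear":[[0,0,-2],[0,0,0],[0,0,0],[0,0,0],[0,0,0],[0,0,0],[0,0,0],[0,0,0]],"turn":[0,0,0,0,0,0,0,0]}' 0 40
```

```text
t: 19.55
tcp_pos: [0.4201, 0.1489, 0.2831]
tool_rot: [0.031, 1.0, 0.0, 0.0]
force: [-0.2, -0.8, 5.8]
finger_gap: 0.278
gripper_force: 43.0
```

```bash
python3 -m jog '{"linear":[[0,0,2],[0,0,6],[0,0,16],[0,0,26],[0,0,26],[0,0,0],[0,0,0]],"turn":[0,0,0,0,0,0,0]}'
python3 - <<'E'
from h import *
import pickle
np.set_printoptions(precision=4,suppress=True)
c=pickle.load(open("w8.pkl","rb"));a=cv2.imread("pics/w8.png");h=cv2.cvtColor(a,cv2.COLOR_BGR2HSV);m=cv2.inRange(h,(10,120,60),(24,255,255))
p=np.array([(x,np.flatnonzero(m[175:200,x]).mean()+175) for x in range(205,300,6) if m[175:200,x].any()]);print(p[::5],[int(m[175:200,x].astype(bool).sum()) for x in(220,250,290)])
P=onz(c,p,.14,True)
print(P[[0,-1]]);vx,vy,x0,y0=cv2.fitLine(P[:,:2].astype(np.float32),cv2.DIST_HUBER,0,.01,.01).ravel();print("yaw",np.degrees(np.arctan2(vy,vx)))
u=np.array([vx,vy])*np.sign(vy);H=np.array([.462,-.125]);f=np.array([x0,y0])+u*(u@(H-[x0,y0]));print("foot of hinge on line",f,"r95",f+u*.095,"r175",f+u*.175,"end",onz(c,[(307,190)],.155,True))
s=sense();print(s["tcp_pos"],s["force"],s["finger_gap"],s["gripper_force"])
w=get_calibration("wrist");a=snapshot("wrist");cv2.imwrite("pics/w10.png",a[:,:,::-1])
E
```

```text
t: 20.42
tcp_pos: [0.4195, 0.1488, 0.3582]
tool_rot: [0.031, 1.0, -0.0, -0.001]
force: [-0.7, 0.8, -1.4]
finger_gap: 0.276
gripper_force: 42.2
[[205.     186.    ]
 [235.     186.25  ]
 [265.     187.25  ]
 [295.     187.6667]] [8, 9, 8]
[[ 0.4544 -0.0756  0.14  ]
 [ 0.4451 -0.0052  0.14  ]]
yaw -82.55414
foot of hinge on line [ 0.4609 -0.1251] r95 [ 0.4486 -0.0309] r175 [0.4383 0.0484] end [[0.4426 0.0026 0.155 ]]
[0.4195 0.1488 0.3582] [-0.674   0.844  -1.4118] 0.27550324522518654 42.20353648066521
```

```bash
python3 -m jog '{"linear":[[5,-20,0],[5,-27,0],[5,-27,0],[4,-27,0],[0,0,0],[0,0,0]],"turn":[0.8,0.8,0.7,0,0,0]}'
python3 - <<'E'
from h import *
np.set_printoptions(precision=4,suppress=True)
b=snapshot("top");c=C["top"];h=cv2.cvtColor(b,cv2.COLOR_RGB2HSV)
s=sense();print(s["tcp_pos"],s["force"])
# remaining visible peg brass
m=cv2.inRange(h,(10,150,80),(26,255,255))
for X in ((.4486,-.0309,.14),(.4435,.0026,.155),(.462,-.125,.147),(.438,.048,.2)):
    q=c["world_to_cam"]@np.r_[X,1];u,v=c["cx"]+c["fx"]*q[0]/q[2],c["cy"]+c["fy"]*q[1]/q[2]
    uu,vv=int(round(u)),int(round(v));print(X,round(u,1),round(v,1),int(m[vv-3:vv+4,uu-3:uu+4].astype(bool).sum()))
cv2.imwrite("pics/t10.png",b[:,:,::-1])
E
```

```text
t: 21.22
tcp_pos: [0.4385, 0.0482, 0.3579]
tool_rot: [-0.069, 0.998, 0.0, -0.001]
force: [-0.8, 0.2, -1.5]
finger_gap: 0.278
gripper_force: 42.2
[0.4385 0.0484 0.3581] [-0.196  -0.9593 -1.4847]
(0.4486, -0.0309, 0.14) 282.1 225.3 21
(0.4435, 0.0026, 0.155) 270.2 227.8 8
(0.462, -0.125, 0.147) 315.2 215.5 1
(0.438, 0.048, 0.2) 253.1 229.2 0
```

Everything matches, so thread the roll over the end slowly.

```bash
python3 -m jog '{"linear":[[1.3,-10,0],[1.3,-10,0],[1.3,-10,0],[1.3,-10,0],[0,0,0]],"turn":[0,0,0,0,0]}'; python3 -m jog '{"linear":[[1.3,-10,0],[1.3,-10,0],[1.3,-10,0],[1.3,-9,0],[0,0,0]],"turn":[0,0,0,0,0]}'
python3 - <<'E'
from h import *
np.set_printoptions(precision=4,suppress=True)
t=get_calibration("top");b=snapshot("scene");cv2.imwrite("pics/s11.png",b[:,:,::-1]);w=get_calibration("wrist");a=snapshot("wrist");cv2.imwrite("pics/w11.png",a[:,:,::-1])
print(sense()["force"])
h=cv2.cvtColor(a,cv2.COLOR_RGB2HSV);m=cv2.inRange(h,(10,140,60),(24,255,255))
for r in (50,60,70,110,120,126,131):
    X=np.array([.4615-.141*r/1e3*1,-.125+.99*r/1e3,.14]);u,v=wproj(w,X);print(r,round(u),round(v),m[int(v)-3:int(v)+4,int(u)-3:int(u)+4].astype(bool).sum() if 0<v<415 and 0<u<555 else "")
E
```

```text
t: 21.9
tcp_pos: [0.4444, 0.007, 0.3588]
tool_rot: [-0.068, 0.998, -0.0, 0.0]
force: [-0.1, -0.7, -1.6]
finger_gap: 0.28
gripper_force: 42.2
t: 22.52
tcp_pos: [0.4496, -0.0319, 0.3587]
tool_rot: [-0.068, 0.998, -0.0, 0.0]
force: [1.0, -0.6, -2.3]
finger_gap: 0.276
gripper_force: 42.2
[-0.2707  0.9395 -0.7943]
50 207 237 38
60 223 237 38
70 239 237 42
110 304 237 6
120 320 237 42
126 330 237 43
131 338 237 30
```

```bash
python3 -m jog '{"linear":[[0,0,-8],[0,0,-10],[0,0,-8],[0,0,-4],[0,0,0],[0,0,0]],"turn":[0,0,0,0,0,0]}'; python3 -m jog '{"linear":[[0,0,-2],[0,0,0],[0,0,0]],"turn":[0,0,0]}'; python3 -m jog '{"linear":[[0,0,-1.5],[0,0,0],[0,0,0]],"turn":[0,0,0]}'
```

```text
t: 23.38
tcp_pos: [0.4495, -0.0312, 0.3288]
tool_rot: [-0.069, 0.998, -0.0, 0.0]
force: [0.1, 0.4, -1.0]
finger_gap: 0.277
gripper_force: 42.2
t: 23.75
tcp_pos: [0.4494, -0.0311, 0.3268]
tool_rot: [-0.069, 0.998, -0.0, 0.0]
force: [-0.6, -0.3, -1.4]
finger_gap: 0.279
gripper_force: 42.2
t: 24.12
tcp_pos: [0.4494, -0.0311, 0.3252]
tool_rot: [-0.069, 0.998, -0.0, -0.0]
force: [0.0, 0.3, -1.3]
finger_gap: 0.273
gripper_force: 42.2
```

```bash
python3 -m jog '{"linear":[[0,0,-1],[0,0,0],[0,0,0]],"turn":[0,0,0]}'; python3 -m jog '{"linear":[[0,0,-1],[0,0,0],[0,0,0]],"turn":[0,0,0]}'; python3 -m jog '{"linear":[[0,0,-1],[0,0,0],[0,0,0]],"turn":[0,0,0]}'
```

```text
t: 24.5
tcp_pos: [0.4494, -0.0311, 0.3242]
tool_rot: [-0.069, 0.998, 0.0, -0.0]
force: [0.0, 0.0, -1.0]
finger_gap: 0.277
gripper_force: 42.2
t: 24.88
tcp_pos: [0.4495, -0.0311, 0.3234]
tool_rot: [-0.069, 0.998, -0.0, 0.0]
force: [0.0, 0.6, 2.8]
finger_gap: 0.273
gripper_force: 42.6
t: 25.25
tcp_pos: [0.4497, -0.0311, 0.3231]
tool_rot: [-0.069, 0.998, -0.0, 0.001]
force: [-0.8, 2.0, 8.8]
finger_gap: 0.281
gripper_force: 43.4
```

```bash
python3 -m jog '{"linear":[[0,0,2.5],[0.5,-3,0],[0.5,-4,0],[0.4,-3,0],[0,0,0],[0,0,0]],"turn":[0,0,0,0,0,0]}'; python3 -m jog '{"linear":[[0,0,-1],[0,0,-0.5],[0,0,0],[0,0,0]],"turn":[0,0,0,0]}'
```

```text
t: 26.0
tcp_pos: [0.4507, -0.0412, 0.3246]
tool_rot: [-0.069, 0.998, 0.0, -0.0]
force: [-0.4, 0.2, -1.4]
finger_gap: 0.277
gripper_force: 42.2
t: 26.5
tcp_pos: [0.4507, -0.0411, 0.3234]
tool_rot: [-0.069, 0.998, -0.0, 0.0]
force: [-0.1, 0.9, 3.3]
finger_gap: 0.277
gripper_force: 42.6
```

```bash
python3 -m jog '{"linear":[[0,0,0],[0,0,0],[0,0,0]],"turn":[0,0,0]}' 0.34 20; python3 -m jog '{"linear":[[0,0,0],[0,0,0],[0,0,0]],"turn":[0,0,0]}' 0.46
```

```text
t: 26.88
tcp_pos: [0.4508, -0.0412, 0.3231]
tool_rot: [-0.069, 0.998, 0.0, 0.0]
force: [0.0, 0.1, -0.2]
finger_gap: 0.338
gripper_force: 0.0
t: 27.25
tcp_pos: [0.4508, -0.0411, 0.3232]
tool_rot: [-0.069, 0.998, 0.0, -0.0]
force: [-0.1, -0.8, -0.0]
finger_gap: 0.459
gripper_force: 0.0
```

```bash
python3 -m jog '{"linear":[[0,0,3],[0,0,6],[0,0,10],[0,0,16],[0,0,30],[0,0,40],[0,0,30],[0,0,0],[0,0,0]],"turn":[0,0,0,0,0,0,0,0,0]}'; python3 -m jog '{"linear":[[10,0,0],[25,0,0],[25,0,0],[10,0,0],[0,0,0],[0,0,0],[0,0,0],[0,0,0]],"turn":[0,0,0,0,0,0,0,0]}'
python3 - <<'E'
from h import *
np.set_printoptions(precision=4,suppress=True)
c=get_calibration("wrist");a=snapshot("wrist");cv2.imwrite("pics/w12.png",a[:,:,::-1]);b=snapshot("top");cv2.imwrite("pics/t12.png",b[:,:,::-1]);sc=snapshot("scene");cv2.imwrite("pics/s12.png",sc[:,:,::-1])
s=sense();print(s["tcp_pos"],s["force"])
h=cv2.cvtColor(a,cv2.COLOR_RGB2HSV);m=cv2.inRange(h,(10,140,60),(24,255,255));m2=cv2.inRange(h,(20,20,125),(40,190,255))
for r in (50,60,70,85,100,110,120,126,131):
    X=np.array([.4615-.141*r/1e3*1,-.125+.99*r/1e3,.14]);u,v=wproj(c,X);print(r,round(u),round(v),np.flatnonzero(m[int(v)-9:int(v)+10,int(u)])-9)
u,v=wproj(c,(.45,-.041,.199));print("roll top pred",u,v)
m2[260:]=0
n,l,st,ce=cv2.connectedComponentsWithStats(m2)
for i in range(1,n):
    if st[i,4]>250: print(st[i],ce[i].round())
k=np.flatnonzero(m2[int(v)]);k=k[abs(k-u)<40];print(k[[0,-1]],onz(c,[(k[0]-.5,v),(k[-1]+.5,v)],.199,True))
E
```

```text
t: 28.38
tcp_pos: [0.4502, -0.0409, 0.4579]
tool_rot: [-0.069, 0.998, 0.0, -0.0]
force: [-0.8, 1.0, -0.6]
finger_gap: 0.462
gripper_force: 0.0
t: 29.38
tcp_pos: [0.5203, -0.0411, 0.4584]
tool_rot: [-0.069, 0.998, -0.0, 0.0]
force: [0.3, -0.1, 0.5]
finger_gap: 0.463
gripper_force: 0.0
[ 0.5206 -0.0411  0.4584] [-0.2255 -0.5828 -0.6163]
50 250 123 [-3 -2 -1  0  1  2  3  4  5]
60 261 123 [-3 -2 -1  0  1  2  3  4  5]
70 273 123 [-3 -2 -1  0  1  2  3  4  5]
85 290 123 []
100 307 123 [-2 -1  0  1  2  3  4  5  6]
110 318 123 [-2 -1  0  1  2  3  4  5  6]
120 329 124 [-1  0  1  2  3  4  5  6  7]
126 336 124 [-1  0  1  2  3  4  5  6  7]
131 342 124 [0 1 2 3 4 5 6]
roll top pred 292.47585061178603 123.67138228234684
[ 142   32   25  164 2629] [153. 115.]
[207  57  34  12 280] [223.  63.]
[233  76  42  44 936] [256. 107.]
[ 201   76  105  105 5714] [266. 139.]
[207 100  21  20 350] [218. 110.]
[ 341  217   43   43 1014] [366. 238.]
[276 304] [[ 0.4517 -0.0527  0.199 ]
 [ 0.4488 -0.0327  0.199 ]]
```

Run:
```python
from h import *
c=get_calibration("wrist");a=snapshot("wrist")
h=cv2.cvtColor(a,cv2.COLOR_RGB2HSV);m=cv2.inRange(h,(10,140,60),(24,255,255))
p=[(x,np.flatnonzero(m[110:140,x]).mean()+110) for x in list(range(248,272,3))+list(range(306,334,3))]
P=onz(c,p,.14,True);d=P[-1]-P[0];print("yaw",np.degrees(np.arctan2(d[1],d[0])),P[[0,-1]].round(4))
t0=cv2.imread("pics/top.png");t1=cv2.imread("pics/t12.png")
for n,(x,y) in dict(tin=(240,195),bottle=(382,238),pliers=(172,268)).items():
    print(n,cv2.absdiff(t0[y-20:y+20,x-12:x+12],t1[y-20:y+20,x-12:x+12]).mean())
s0=cv2.imread("pics/w12.png")[:,:,::-1];print("motion",cv2.absdiff(s0.copy(),a)[:250].mean(),sense()["t"])
```

```text
yaw 97.26198533135226 [[ 0.455  -0.0771  0.14  ]
 [ 0.4456 -0.003   0.14  ]]
tin 41.924305555555556
bottle 13.136805555555556
pliers 34.32256944444445
motion 1.6348166666666666 29.575
```

Run:
```python
from h import *
s0=cv2.imread("pics/scene.png");s1=cv2.imread("pics/s12.png");T=cv2.TM_CCOEFF_NORMED
for n,X in dict(tin=(.581,.08,.02),bottle=(.383,-.312,.04),pliers=(.39,.311,.005)).items():
    c=C["scene"];q=c["world_to_cam"]@np.r_[X,1];u,v=int(c["cx"]+c["fx"]*q[0]/q[2]),int(c["cy"]+c["fy"]*q[1]/q[2])
    r=cv2.matchTemplate(s1[v-26:v+26,u-26:u+26],s0[v-16:v+16,u-16:u+16],T);print(n,(u,v),cv2.minMaxLoc(r)[1::2],"expect (10,10)")
c=get_calibration("wrist");a=snapshot("wrist");h=cv2.cvtColor(a,cv2.COLOR_RGB2HSV);m=cv2.inRange(h,(20,20,125),(40,190,255))
k=cv2.connectedComponentsWithStats(m);i=k[1][238,366];print("tin now",onz(c,[k[3][i]],.027,True))
print("pliers px",wproj(c,(.39,.311,0)))
```

```text
tin (280, 214) (0.6504549384117126, (10, 10)) expect (10,10)
bottle (302, 317) (0.9998560547828674, (10, 10)) expect (10,10)
pliers (189, 201) (0.9456912279129028, (10, 10)) expect (10,10)
tin now [[0.58121219 0.08560777 0.027     ]]
pliers px (np.float64(511.8842580240475), np.float64(132.0068820438765))
```

```bash
python3 -c "
from station import *
print(sign_off())"
```

```text
the job is handed in; nothing more can be done
None
```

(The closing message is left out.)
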